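# Shoot the drawer's safety bolt

## Task

Bolt the half-open drawer so that it cannot roll shut: press the long spring safety catch down with one fingertip and, keeping it held down, push the bolt's upright thumb tab with the other fingertip until the bolt is fully home in its keeper on the drawer's rim. Then let the catch spring all the way back up behind the bolt and move clear. Do not grasp or lift anything, and leave the four parts lying in the drawer where they are.

Things in the scene. Friction and masses are not known exactly. Their poses are not given: they have to be found in the camera images.
- bolt_plate: Grey steel plate, 106 x 144 x 10 mm, fixed on the teak ledge right of the drawer. Origin on its underside, z up. The bolt slides along its +y, to the drawer; catch at x = -30 mm (robot's side), bolt at x = +30, both parallel to y. Plate covers x -53 to 53, y -75 to 69 mm. Steel guides over the bolt at y = -66 and 58 and its keeper, a staple at y = 80 on the drawer's rim, reach z = 28 mm.
- catch_pad (a point): Centre of the flat top of the spring safety catch: a dark steel key 28 mm wide (plate x) and 106 mm long (along plate y, the bolt's direction; y -68 to 38 mm), on short springs; its top is 44 mm above the plate's origin when up. It may be pressed anywhere, goes straight down, and a fingertip may slide along it. Axes as the plate's.
- catch (a joint): How far the catch is pressed, m: 0 = up (as it starts), 0.012 = fully down on its stop, its top then 32 mm above the plate's origin. Springs back when let go; takes about 2 N at first, 7 N fully down. Its pawl blocks the bolt unless pressed by more than 0.008.
- bolt_tab (a point): Centre of the push face (looking to plate -y) of the bolt's upright steel thumb tab, 26 mm wide (plate x), 10 mm thick (y), top 64 mm and this point 43 mm above the plate's origin; plate x = 30 mm, y = -25 mm plus the bolt's joint value, 60 mm across from the catch's middle line. It stands on a flat bar 24 mm wide, top 22 mm above the plate's origin. Moves with the bolt; axes as the plate's.
- bolt (a joint): How far the bolt has slid along plate +y, m: starts withdrawn, between 0 and 0.008; 0.044 = fully home on its stop. Stays where it is left (friction about 2 N). With the catch up it is blocked at 0.010; past 0.038 the catch can spring up behind it and lock it.
- coil_mid (a point): Centre of a loose brass wavemeter coil standing in the drawer, 50 mm across, 46 mm high. Leave alone.
- puller_mid (a point): Centre of a loose black rubber valve puller (suction cup with a stub grip) standing in the drawer, 42 mm across, 54 mm high. Leave alone.
- relay_base_mid (a point): Centre of a loose olive green bakelite relay base lying in the drawer, 50 x 66 x 26 mm. Leave alone.
- bus_link_mid (a point): Centre of a loose flat copper bus link lying in the drawer, 22 x 85 x 6 mm. Leave alone.
- desk: Low teak control desk, fixed. Origin on the work surface, at the right end (-y) of the drawer's front board. The drawer, 235 mm deep and 300 mm wide, stands out from the desk over y 0 to 300 mm, floor 35 mm and rims 70 mm high; the flat ledge with the bolt plate, 70 mm high, covers y -160 to 0. Behind both, from x = 230 mm, the desk top with its meters is up to 127 mm high.

How it is judged:
By the outcome, as a careful person would: the job done as asked, in the order asked, and still so for the second after the job is handed in, with the robot touching nothing.
It also fails if it takes over 32 s, if anything falls off the work surface, if the arm or the gripper's body presses on something with over 40 N, if the wrist force passes 120 N, or if a joint passes its speed limit or range.

## Robot

A 6-joint arm with a two-finger parallel gripper is mounted at the origin on the work surface. World frame = base frame: x ahead of the robot, y to its left, z up, the work surface at z = 0. Lengths are in m, angles in degrees, forces in N, time in s.
With the tool pointing down it reaches from about 0.4 to 0.825 m from the base axis. Payload 7 kg.
Tool frame: the origin (TCP) lies midway between the tips of the shut fingers; the grasp point (between the pads) lies 19 mm behind it; z points along the fingers, y is the line along which they close (so a half turn about z gives the same grasp; the last joint's range is limited). The gripper opens to 88 mm and grips with 3 to 60 N. Pads are 19 mm wide; open, the fingers measure 130 mm over their backs; the gripper's body (78 mm by 193 mm) begins 47 mm behind the grasp point.
Start: joints at [80.564, 20.546, 0.682, 0, -70.136, -16.507], TCP at [0.295, 0.607, 0.227] pointing down, gripper open.
Joint ranges: [-176.03, 176.03], [-82.01, 121.73], [-58.28, 71.71], [-173.87, 95.51], [-174.79, -0.11], [-173.66, 173.66]. Speed limits (degrees/s): [136.94, 136.94, 172.46, 180, 180, 180].

## Interface

Orientations are given as [roll, pitch, yaw] about the fixed x, y, z axes, in that order (R = Rz(yaw) Ry(pitch) Rx(roll)).
In Python, from plant import ctrl gives the robot as it stands.
- The arm moves only by the tool arm_command, never from a script. Its argument "steps" is a list of rows, each an object with "translation": the shift along the tool's x, y, z in mm, a list of three; "rotation": the turn, a rotation vector about the tool's x, y, z in units of 5 degrees (1.0 is 5 degrees), a list of three; "claw": the finger opening in mm, from 0 to 87.6. In form: [{"translation": [x, y, z], "rotation": [rx, ry, rz], "claw": claw}, ...]. A call has 1 to 5 rows; each row is the pose to reach, as a shift and turn from the pose commanded when the call began, along the tool's axes at that moment; what a row does not reach only later rows make up. A row lasts 1/10 s, in which the tool goes at most 50 mm and 8.59 degrees, less where a joint would pass 70% of its speed; a pose out of reach is approached as far as the arm can. A call with a gripper value outside its range is refused whole. The fingers move at their own pace and stop on an object; the grip force is fixed at half the most. Time passes only in rows, so rows that repeat a pose let the fingers close. It gives the time, the measured TCP pose, the force, the opening and the grip force at its end, in the units of the state.
- ctrl.get_obs(): the state, without advancing time (a new reading comes with each control period).
- ctrl.snapshot(name): name is "side" or "top" or "wrist"; returns (picture, depth): 480x640x3 uint8, red, green, blue; 480x640 float32, m along the optical axis (not along the pixel's ray), 0 where there is no reading.
- ctrl.calibration(name): a dict with "vertical_fov" (degrees; the focal length in pixels is half the picture's height over the tangent of half this angle, whatever the lens; pixels are square), "cx", "cy" (the principal point, pixels), "k1" (the pictures are not rectified: a ray, as slopes to the right and down, at radius r is drawn at 1 + k1 r^2 times it, then the intrinsics apply), "rvec" (rotation vector, rad) and "tvec" (3), from world to camera coordinates, as OpenCV has them; the wrist camera has in their place "hand_eye" (4x4, takes a point from camera to tool coordinates, whose origin is the TCP and whose axes are the flange's). Camera axes: x right, y down, z forward; pixel columns grow to the right and rows downward; lengths in m; the calibration is good to about 2 mm. A picture is of the moment at which its call begins: read the wrist's pose just before it. calibration takes no time and is no camera call.
- ctrl.close_job(): hands the job in; it is judged then, once.
The state is a dict: "clock": time; "joint_pos": joint angles; "qvel": joint speeds; "tau": joint torques, N m; "tool_pos": TCP position; "orientation": TCP orientation; "force": force on the tool from outside, world axes, zero at the start; "moment": the same for the moment, N m; "opening": finger opening in m; "gripper_force": force on a finger pad.
Only numpy, scipy, OpenCV 4.12 (cv2) and the standard library are available. Lean on these libraries where they do the work, as an engineer would, in place of code of your own. Each camera call takes 0.05 s, during which the arm holds its last target. There are 200 camera calls.

## Working session

There is one attempt and no reset: what is moved stays moved. The work goes in short steps, Python scripts to look and compute and a tool call to move; the robot and the scene stay as the last step left them, time stands still between calls to the robot, and variables do not carry over. Pictures are saved under pics/ and viewed, at most 10 in all, crops included, and the job is handed in when it is done.

Besides the shell and the picture viewer there is one more tool, called after "Emit:" as a command line: name --argument value ..., lists and objects as JSON in quotes. arm_command: Moves the arm, as the interface text tells. Its arguments: {"type":"object","properties":{"steps":{"type":"array"}},"required":["steps"]}

```bash
mkdir -p pics
cat > h.py <<'E'
import numpy as np,cv2
from plant import ctrl
from scipy.spatial.transform import Rotation as R
def cam(n,obs=None):
    c=ctrl.calibration(n); f=240/np.tan(np.radians(c["vertical_fov"]/2))
    if "rvec" in c:
        Rm=R.from_rotvec(np.ravel(c["rvec"])).as_matrix(); return c,f,Rm.T,-Rm.T@np.ravel(c["tvec"])
    H=np.array(c["hand_eye"]); o=obs; Rt=R.from_euler('xyz',o["orientation"],degrees=True).as_matrix()
    return c,f,Rt@H[:3,:3],Rt@H[:3,3]+np.array(o["tool_pos"])
def slopes(c,f,uv):
    d=(np.atleast_2d(uv)-[c["cx"],c["cy"]])/f; s=d.copy()
    for _ in range(20): s=d/(1+c["k1"]*(s**2).sum(1,keepdims=True))
    return np.c_[s,np.ones(len(s))]
def onplane(n,uv,z,obs=None):
    c,f,Rw,t=cam(n,obs); r=slopes(c,f,uv)@Rw.T
    return t+r*((z-t[2])/r[:,2:3])
def cloud(n,dep,obs=None):
    c,f,Rw,t=cam(n,obs); v,u=np.mgrid[:480,:640]
    s=slopes(c,f,np.c_[u.ravel(),v.ravel()].astype(float))
    return ((s*dep.reshape(-1,1))@Rw.T+t).reshape(480,640,3)
E
python3 - <<'E'
from h import *
o=ctrl.get_obs(); print(o)
for n in ["top","side"]:
    p,d=ctrl.snapshot(n); cv2.imwrite(f"pics/{n}0.png",p[:,:,::-1]); np.save(f"pics/{n}0.npy",d); print(n,cam(n)[3],ctrl.calibration(n))
E
```

```text
{'clock': 0.0, 'joint_pos': array([ 8.05634941e+01,  2.05906400e+01,  6.34339282e-01, -1.84183094e-02,
       -7.01366981e+01, -1.65067487e+01]), 'qvel': array([-0.01359431, -0.03169005,  0.08262576, -0.03545435, -0.00944566,
       -0.03551307]), 'tau': array([-1.41306173e-03, -5.82718527e+01,  2.93050110e+01,  6.99699014e+00,
        6.95468858e-03, -1.54247537e-04]), 'tool_pos': array([0.29512176, 0.6065246 , 0.22564132]), 'orientation': array([ 1.79905914e+02, -9.82500642e-03, -2.59495187e+01]), 'force': array([0.0966265 , 0.26703701, 0.27578838]), 'moment': array([ 0.07118571, -0.00559165,  0.04519753]), 'gripper_force': 0.0, 'opening': 0.08756749576797446}
top [0.42619529 0.10537271 0.74294913] {'vertical_fov': 54.73512594069354, 'cx': 320.0917491140369, 'cy': 238.28108727180677, 'k1': -0.09541974773144593, 'rvec': array([ 2.13704818, -2.13425972,  0.17111924]), 'tvec': array([0.10647381, 0.54079914, 0.66401722])}
side [ 0.15584141 -0.54541376  0.52437952] {'vertical_fov': 42.515560342644015, 'cx': 320.37875137083455, 'cy': 242.32288937879477, 'k1': -0.21349487103064999, 'rvec': array([ 2.01365937, -0.52545596,  0.34038764]), 'tvec': array([-0.41697511,  0.26815154,  0.59242139])}
```

View pics/top0.png

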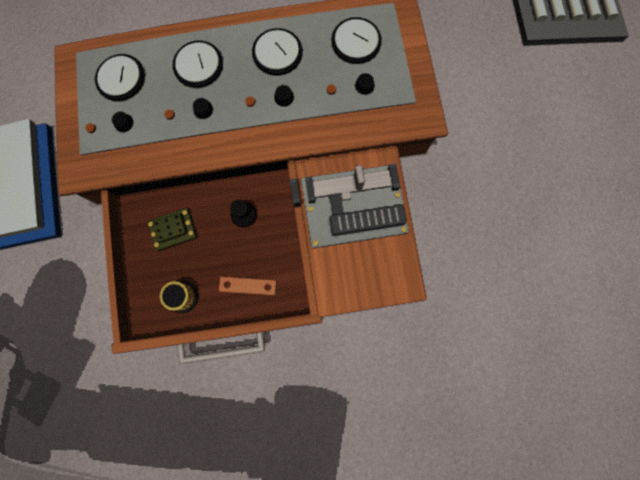

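View pics/side0.png

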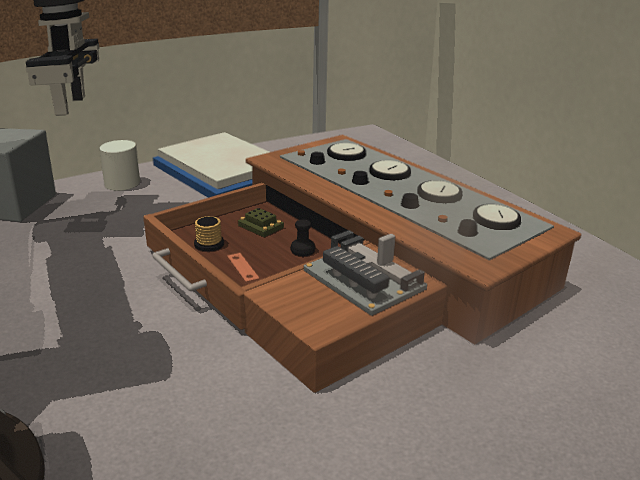

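The top view shows the plate at about (305–410, 165–245), with the catch at (331–405, 205–232) and the tab top near (361, 177). The side view agrees. Next I measure them with depth.

Run:
```python
from h import *
d=np.load("pics/top0.npy"); P=cloud("top",d)
roi=np.zeros((480,640),bool); roi[150:260,290:425]=1
def show(nm,m):
    m=cv2.morphologyEx((m&roi).astype(np.uint8),cv2.MORPH_OPEN,np.ones((3,3)))
    n,l,s,c=cv2.connectedComponentsWithStats(m)
    for i in range(1,n):
        if s[i,4]<15: continue
        q=P[l==i]; r=cv2.minAreaRect((q[:,:2]*1000).astype(np.float32))
        print(nm,s[i],"z",np.round(np.median(q[:,2]),4),"rect",np.round(cv2.boxPoints(r)).tolist(),"c",np.round(r[0],1),np.round(r[1],1),round(r[2],1))
z=P[...,2]
print([np.round(np.median(z[a:b,c:e]),4) for a,b,c,e in[(260,290,340,390),(195,203,360,400),(210,225,340,395)]])
show("catch",(z>.103)&(z<.122)); show("tab",z>.124)
y0=roi.copy()
p=cv2.imread("pics/top0.png"); hsv=cv2.cvtColor(p,cv2.COLOR_BGR2HSV)
show("plate",(hsv[...,1]<70)&(z>.074)&(z<.088))
show("allplate",(hsv[...,1]<90)&(z>.074))
cv2.imwrite("pics/c.png",cv2.resize(p[150:260,285:425],None,fx=5,fy=5,interpolation=cv2.INTER_CUBIC))
```

```text
[np.float64(0.0707), np.float64(0.0808), np.float64(0.1147)]
catch [290 150  40   9 236] z 0.1071 rect [[648.0, 151.0], [656.0, 94.0], [667.0, 95.0], [659.0, 152.0]] c [657.2 123. ] [11.2 57.2] 7.7
catch [357 186   6   3  18] z 0.11 rect [[601.0, 48.0], [603.0, 47.0], [605.0, 55.0], [603.0, 55.0]] c [603.1  51.5] [7.6 2.2] 77.4
catch [ 330  205   77   31 1556] z 0.1146 rect [[534.0, 90.0], [551.0, -14.0], [579.0, -9.0], [562.0, 95.0]] c [556.7  40.6] [ 28.6 105.1] 9.3
tab [355 165   9  20 135] z 0.1341 rect [[423.0, 90.0], [626.0, 43.0], [629.0, 59.0], [426.0, 105.0]] c [526.   74.2] [ 15.9 208.4] 77.0
plate [372 166  16   6  70] z 0.0809 rect [[635.0, 30.0], [638.0, 7.0], [645.0, 8.0], [642.0, 31.0]] c [640.   18.8] [ 7.3 23.3] 6.8
plate [363 168   8   5  35] z 0.0814 rect [[634.0, 44.0], [634.0, 32.0], [641.0, 33.0], [640.0, 44.0]] c [637.3  38.2] [ 6.7 11.2] 3.7
plate [313 171  39  10 180] z 0.0809 rect [[620.0, 117.0], [629.0, 60.0], [637.0, 62.0], [628.0, 119.0]] c [628.8  89.5] [ 8.1 57.8] 8.7
plate [ 302  179  100   68 1677] z 0.0808 rect [[479.0, 22.0], [550.0, -14.0], [625.0, 133.0], [553.0, 169.0]] c [551.6  77.4] [165.5  80.2] 63.3
plate [ 342  186   61   27 1022] z 0.081 rect [[572.0, 73.0], [587.0, -15.0], [616.0, -10.0], [601.0, 77.0]] c [594.   31.4] [29.5 88.5] 9.4
allplate [ 302  164  105   83 6683] z 0.0917 rect [[426.0, 105.0], [448.0, -36.0], [648.0, -5.0], [626.0, 136.0]] c [536.9  50.1] [202.2 142.8] 8.7
allplate [291 179   9  27 179] z 0.0986 rect [[582.0, 145.0], [584.0, 136.0], [620.0, 142.0], [618.0, 151.0]] c [600.8 143.5] [36.4  9.7] 9.0
```

View pics/c.png

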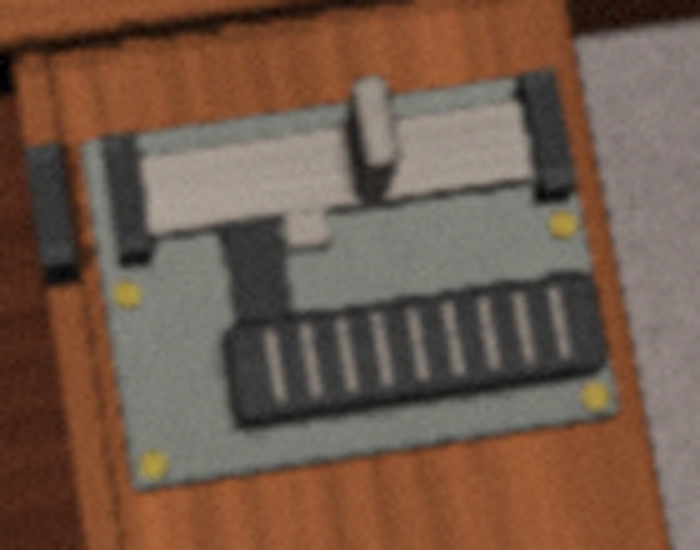

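Plate yaw comes out at 9.3° and the origin near (0.584, 0.060, 0.0705). The keeper's predicted position matches the measured one to under 1 mm. I'll start moving.

```bash
cat >> h.py <<'E'
O=np.array([.5839,.06025,.0705]); YAW=9.3; RP=R.from_euler('z',YAW,degrees=True)
def toplate(p): return RP.inv().apply(np.asarray(p)-O)*1000
def go(pl,o=None):
    "pl: plate coords mm of TCP; print shift in tool axes"
    o=o or ctrl.get_obs(); Rt=R.from_euler('xyz',o["orientation"],degrees=True)
    G=R.from_euler('xyz',[180,0,YAW-90],degrees=True); t=RP.apply(np.array(pl)/1000.)+O
    print("at",np.round(toplate(o["tool_pos"]),1),"open",round(o["opening"]*1000,1),"F",np.round(RP.inv().apply(o["force"]),1),"t",o["clock"])
    print("shift",np.round(Rt.inv().apply(t-o["tool_pos"])*1000,1),"rot",np.round((Rt.inv()*G).as_rotvec(degrees=True)/5,2))
E
python3 -c "
from h import *
go([0,-46,110])"
```

```text
at [-196.7  585.8  155.2] open 87.5 F [-0.   0.5 -0.2] t 0.1
shift [525.3 402.4  45.9] rot [ 2.000e-02 -1.000e-02  1.095e+01]
```

Emit:
arm_command --steps '[{"translation": [525,402,20],"rotation": [0,0,10.95],"claw": 40},{"translation": [525,402,20],"rotation": [0,0,10.95],"claw": 40},{"translation": [525,402,20],"rotation": [0,0,10.95],"claw": 40},{"translation": [525,402,20],"rotation": [0,0,10.95],"claw": 40},{"translation": [525,402,20],"rotation": [0,0,10.95],"claw": 40}]'

```text
clock: 0.6
tool_pos: [0.4076, 0.3815, 0.2187]
orientation: [180.0, -0.0, -69.2]
force: [1.1, 1.1, 0.2]
opening: 0.053
gripper_force: 0.0
```

```bash
python3 -c "
from h import *
go([0,-46,120])"
```

```text
at [-122.1  345.6  148.2] open 53.0 F [1.3 0.9 0.2] t 0.6
shift [408.  -41.9  28.3] rot [ 0.   -0.    2.29]
```

Emit:
arm_command --steps '[{"translation": [408,-42,20],"rotation": [0,0,2.29],"claw": 40},{"translation": [408,-42,20],"rotation": [0,0,2.29],"claw": 40},{"translation": [408,-42,20],"rotation": [0,0,2.29],"claw": 40},{"translation": [408,-42,20],"rotation": [0,0,2.29],"claw": 40},{"translation": [408,-42,20],"rotation": [0,0,2.29],"claw": 40}]'

```text
clock: 1.1
tool_pos: [0.5208, 0.159, 0.2067]
orientation: [-180.0, 0.0, -80.3]
force: [1.0, 1.0, -0.4]
opening: 0.04
gripper_force: 0.0
```

```bash
python3 -c "
from h import *
go([0,-46,120])"
```

```text
at [-46.3 107.7 136.2] open 40.0 F [ 1.1  0.8 -0.4] t 1.1
shift [154.  -45.3  16.2] rot [-0.    0.    0.07]
```

Emit:
arm_command --steps '[{"translation": [154,-45,16],"rotation": [0,0,0.07],"claw": 40},{"translation": [154,-45,16],"rotation": [0,0,0.07],"claw": 40},{"translation": [154,-45,16],"rotation": [0,0,0.07],"claw": 40},{"translation": [154,-45,16],"rotation": [0,0,0.07],"claw": 40},{"translation": [154,-45,16],"rotation": [0,0,0.07],"claw": 40}]'

```text
clock: 1.6
tool_pos: [0.5906, 0.0147, 0.1898]
orientation: [179.9, -0.0, -80.9]
force: [0.4, -0.2, 0.9]
opening: 0.0399
gripper_force: 0.0
```

Run:
```python
from h import *
go([0,-46,80]); o=ctrl.get_obs()
p,d=ctrl.snapshot("wrist"); cv2.imwrite("pics/w1.png",p[:,:,::-1])
s,ds=ctrl.snapshot("side"); cv2.imwrite("pics/s1.png",cv2.resize(s[140:340,280:480,::-1],None,fx=3,fy=3))
P=cloud("wrist",d,o); Q=toplate(P.reshape(-1,3)).reshape(P.shape)
for nm,lo,hi in[("catch",38,50),("tab",58,70)]:
    m=(Q[...,2]>lo)&(Q[...,2]<hi)&(abs(Q[...,0])<60)&(abs(Q[...,1])<90)&(d>0)
    if m.sum(): print(nm,m.sum(),np.round(np.percentile(Q[m],[1,50,99],axis=0),1).tolist())
```

```text
at [ -0.7 -46.1 119.3] open 39.9 F [ 0.3 -0.2  0.9] t 1.6
shift [-0.1 -0.8 39.3] rot [ 0.02 -0.   -0.04]
catch 4377 [[-44.3, -66.2, 39.0], [-27.6, -36.6, 43.4], [24.9, 38.1, 46.3]]
tab 288 [[16.3, -16.1, 58.2], [21.2, -12.6, 62.6], [25.7, -6.4, 64.5]]
```

View pics/w1.png

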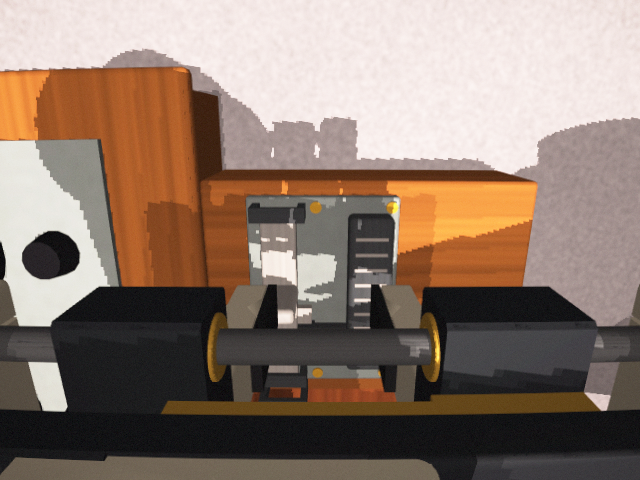

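View pics/s1.png

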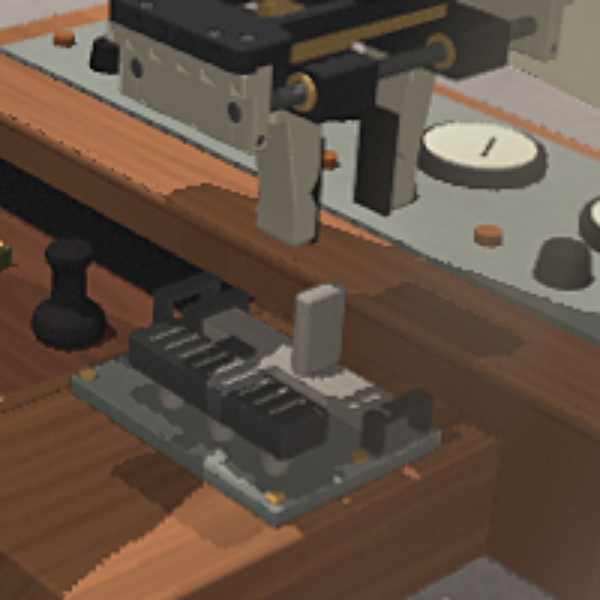

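The wrist view shows the bolt at left (columns 260–297) and the catch at right (348–395). In the side crop both fingertips hang over the plate. I'll check the fingertip extents from side depth.

Run:
```python
from h import *
go([0,-46,75]); s,d=ctrl.snapshot("side"); Q=toplate(cloud("side",d).reshape(-1,3))
Q=Q[(d.ravel()>0)&(abs(Q[:,0])<80)&(abs(Q[:,1]+46)<20)]
for lo in range(112,190,8):
    q=Q[(Q[:,2]>lo)&(Q[:,2]<lo+8)]
    for sg in(-1,1):
        k=q[q[:,0]*sg>0]
        if len(k)>5: print(lo,sg,len(k),np.round(np.percentile(k[:,:2],[3,97],axis=0),1).tolist())
```

```text
at [ -0.7 -43.9 120. ] open 39.9 F [-0.1  1.   0.4] t 1.7
shift [ 2.1 -0.8 45. ] rot [ 0.01  0.   -0.01]
120 -1 88 [[-37.6, -55.4], [-21.7, -33.9]]
120 1 90 [[17.7, -54.8], [32.8, -35.6]]
128 -1 127 [[-37.9, -55.9], [-22.3, -32.7]]
128 1 111 [[17.3, -55.2], [33.2, -35.2]]
136 -1 118 [[-38.5, -55.6], [-21.5, -35.2]]
136 1 119 [[17.1, -55.6], [33.2, -35.0]]
144 -1 119 [[-39.9, -55.7], [-22.4, -33.3]]
144 1 118 [[17.2, -54.8], [34.3, -33.8]]
152 -1 130 [[-41.3, -55.6], [-21.7, -34.8]]
152 1 129 [[17.2, -55.2], [35.4, -34.5]]
160 -1 115 [[-42.6, -55.9], [-22.2, -41.8]]
160 1 135 [[17.3, -55.3], [37.7, -36.5]]
168 -1 101 [[-43.9, -56.3], [-25.9, -43.7]]
168 1 112 [[21.2, -55.4], [39.2, -39.7]]
176 -1 43 [[-54.6, -58.2], [-33.3, -50.2]]
176 1 85 [[21.3, -58.1], [37.8, -42.0]]
184 -1 19 [[-55.1, -64.8], [-46.7, -55.5]]
184 1 60 [[21.4, -65.1], [79.5, -28.1]]
```

Emit:
arm_command --steps '[{"translation": [0,-2,35],"rotation": [0,0,0],"claw": 44},{"translation": [0,-2,60],"rotation": [0,0,0],"claw": 44},{"translation": [0,-2,70],"rotation": [0,0,0],"claw": 44},{"translation": [0,-2,70],"rotation": [0,0,0],"claw": 44}]'

```text
clock: 2.15
tool_pos: [0.5916, 0.0179, 0.1199]
orientation: [179.9, -0.0, -80.6]
force: [0.4, 0.7, 0.6]
opening: 0.0439
gripper_force: 0.0
```

Run:
```python
from h import *
go([0,-46,34]); s,d=ctrl.snapshot("side"); cv2.imwrite("pics/s2.png",cv2.resize(s[180:340,300:460,::-1],None,fx=3.75,fy=3.75))
```

```text
at [  0.8 -43.   49.4] open 43.9 F [0.6 0.7 0.6] t 2.15
shift [ 3.   0.8 15.4] rot [ 0.03 -0.    0.02]
```

View pics/s2.png

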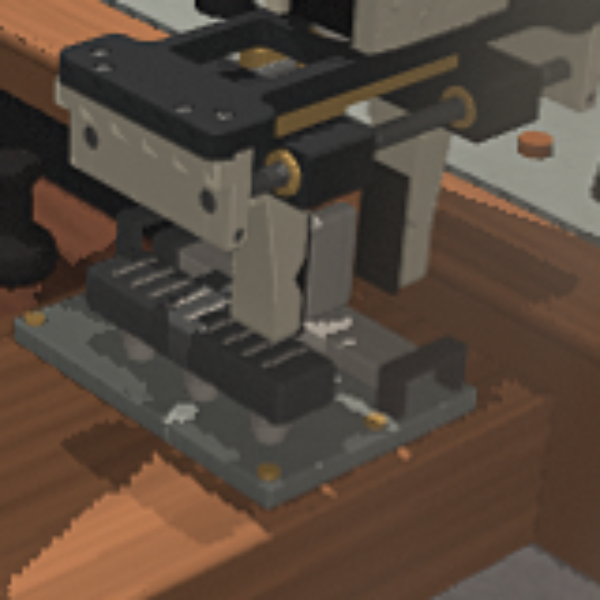

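The crop shows the near tip over the catch (about 265, 330) and the far tip behind the tab. Next I press the catch.

Emit:
arm_command --steps '[{"translation": [0,0,5],"rotation": [0,0,0],"claw": 44},{"translation": [0,0,10],"rotation": [0,0,0],"claw": 44},{"translation": [0,0,12],"rotation": [0,0,0],"claw": 44},{"translation": [0,0,12],"rotation": [0,0,0],"claw": 44}]'

```text
clock: 2.6
tool_pos: [0.5936, 0.0175, 0.1096]
orientation: [-179.9, 0.0, -80.7]
force: [0.5, 2.8, 3.8]
opening: 0.0442
gripper_force: 2.0
```

Emit:
arm_command --steps '[{"translation": [0,0,3],"rotation": [0,0,0],"claw": 44},{"translation": [0,0,6],"rotation": [0,0,0],"claw": 44},{"translation": [0,0,7],"rotation": [0,0,0],"claw": 44},{"translation": [0,0,7],"rotation": [0,0,0],"claw": 44},{"translation": [0,0,7],"rotation": [0,0,0],"claw": 44}]'

```text
clock: 3.1
tool_pos: [0.5937, 0.0174, 0.103]
orientation: [-179.9, 0.0, -80.7]
force: [0.0, 3.3, 7.7]
opening: 0.0438
gripper_force: 3.5
```

Run:
```python
from h import *
go([0,10,32])
for i in range(4):
    s,d=ctrl.snapshot("side"); go([0,10,32])
P=cloud("side",d); Q=toplate(P.reshape(-1,3)); Q=Q[d.ravel()>0]
m=(abs(Q[:,0]+30)<11)&(((Q[:,1]>-15)&(Q[:,1]<34)))&(Q[:,2]>25)&(Q[:,2]<50)
print("catch top z",np.median(Q[m,2]),m.sum())
```

```text
at [  2.7 -43.8  32.5] open 43.8 F [0.5 3.3 7.7] t 3.1
shift [-53.8   2.7   0.6] rot [-0.03  0.    0.  ]
at [  2.7 -43.8  32.5] open 43.7 F [1.2 2.2 7. ] t 3.15
shift [-53.8   2.7   0.5] rot [-0.03  0.    0.  ]
at [  2.7 -43.8  32.6] open 44.1 F [1.  2.  6.9] t 3.2
shift [-53.8   2.7   0.6] rot [-0.03  0.    0.  ]
at [  2.7 -43.8  32.6] open 44.3 F [1.4 2.9 7.1] t 3.25
shift [-53.8   2.7   0.6] rot [-0.03  0.    0.  ]
at [  2.7 -43.8  32.6] open 43.6 F [1.  3.5 7.3] t 3.3
shift [-53.8   2.7   0.6] rot [-0.03  0.   -0.  ]
catch top z 32.348480481891166 287
```

The catch is about 11.6 mm down at 7 N, with its top seen at 32.3 mm, so I push.

Emit:
arm_command --steps '[{"translation": [-8,0,0.5],"rotation": [0,0,0],"claw": 44},{"translation": [-14,0,0.5],"rotation": [0,0,0],"claw": 44},{"translation": [-20,0,0.5],"rotation": [0,0,0],"claw": 44},{"translation": [-26,0,0.5],"rotation": [0,0,0],"claw": 44},{"translation": [-32,0,0.5],"rotation": [0,0,0],"claw": 44}]'

```text
clock: 3.8
tool_pos: [0.5881, 0.0471, 0.1026]
orientation: [-179.9, -0.1, -80.7]
force: [2.1, -7.0, 6.5]
opening: 0.0439
gripper_force: 4.8
```

Run:
```python
from h import *
go([0,10,32])
s,d=ctrl.snapshot("side")
Q=toplate(cloud("side",d).reshape(-1,3)); Q=Q[d.ravel()>0]
m=(abs(Q[:,0]-30)<14)&(abs(Q[:,1])<45)&(abs(Q[:,2]-63)<3)
m2=(abs(Q[:,0]+30)<11)&(Q[:,1]>8)&(Q[:,1]<34)&(Q[:,2]>25)&(Q[:,2]<50)
print("tab",np.round(np.percentile(Q[m],[5,50,95],axis=0),1).tolist(),"catch z",np.median(Q[m2,2]))
```

```text
at [  2.1 -13.6  32.1] open 43.9 F [ 1.  -7.2  6.5] t 3.8
shift [-23.6   2.1   0. ] rot [-0.01 -0.03 -0.  ]
tab [[18.4, -25.1, 60.3], [24.6, -16.0, 63.2], [38.2, 0.2, 65.7]] catch z 31.949541566174645
```

Emit:
arm_command --steps '[{"translation": [-6,0,0],"rotation": [0,0,0],"claw": 44},{"translation": [-12,0,0],"rotation": [0,0,0],"claw": 44},{"translation": [-17,0,0],"rotation": [0,0,0],"claw": 44},{"translation": [-20,0,0],"rotation": [0,0,0],"claw": 44},{"translation": [-20,0,0],"rotation": [0,0,0],"claw": 44}]'

```text
clock: 4.35
tool_pos: [0.585, 0.0673, 0.1026]
orientation: [-179.9, -0.1, -80.7]
force: [0.9, -4.4, 6.8]
opening: 0.0443
gripper_force: 3.7
```

Run:
```python
from h import *
go([0,10,32])
s,d=ctrl.snapshot("side"); cv2.imwrite("pics/s3.png",cv2.resize(s[180:340,300:460,::-1],None,fx=3.75,fy=3.75)); go([0,10,32])
```

```text
at [ 2.2  6.8 32.1] open 44.3 F [ 0.1 -4.5  6.8] t 4.35
shift [-3.2  2.2  0.1] rot [-0.01 -0.02  0.  ]
at [ 2.2  6.8 32.1] open 44.1 F [ 0.7 -4.5  7.1] t 4.4
shift [-3.2  2.1  0.1] rot [-0.01 -0.02  0.  ]
```

View pics/s3.png

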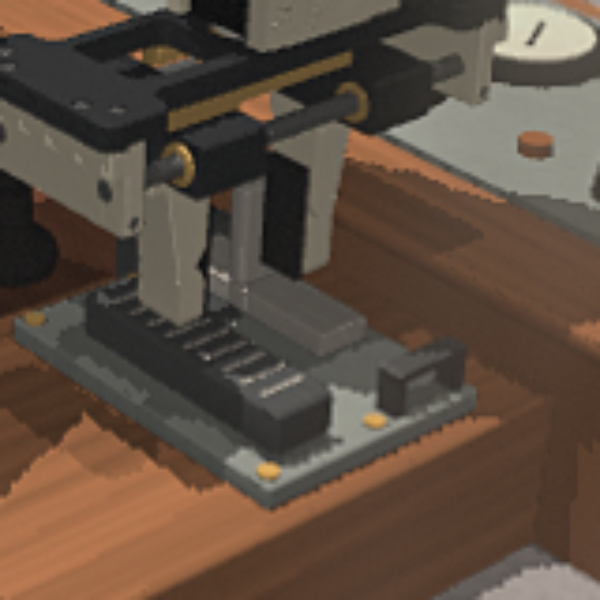

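The bolt has moved with the tab and its rear end is now well clear of the rear guide (about 420, 380). I push the last few mm until it meets the stop.

Emit:
arm_command --steps '[{"translation": [-2,0,0],"rotation": [0,0,0],"claw": 44},{"translation": [-3,0,0],"rotation": [0,0,0],"claw": 44},{"translation": [-4,0,0],"rotation": [0,0,0],"claw": 44},{"translation": [-4,0,0],"rotation": [0,0,0],"claw": 44}]'

```text
clock: 4.8
tool_pos: [0.5846, 0.0697, 0.1027]
orientation: [-180.0, -0.2, -80.7]
force: [4.5, -12.4, 7.4]
opening: 0.0438
gripper_force: 7.7
```

Emit:
arm_command --steps '[{"translation": [-1.5,0,0],"rotation": [0,0,0],"claw": 44},{"translation": [-3,0,0],"rotation": [0,0,0],"claw": 44},{"translation": [-3,0,0],"rotation": [0,0,0],"claw": 44}]'

```text
clock: 5.1
tool_pos: [0.5844, 0.0701, 0.1028]
orientation: [-180.0, -0.4, -80.8]
force: [9.6, -24.7, 6.0]
opening: 0.0439
gripper_force: 14.8
```

The force rose with almost no motion, so the bolt is on its stop. I back off a little with the catch still held, then lift.

Emit:
arm_command --steps '[{"translation": [4,0,0],"rotation": [0,0,0],"claw": 44},{"translation": [8,0,0],"rotation": [0,0,0],"claw": 44},{"translation": [9,0,0],"rotation": [0,0,0],"claw": 44},{"translation": [9,0,0],"rotation": [0,0,0],"claw": 44}]'

```text
clock: 5.5
tool_pos: [0.5852, 0.0666, 0.1024]
orientation: [-179.9, 0.0, -80.7]
force: [-1.3, 2.7, 7.7]
opening: 0.0444
gripper_force: 3.6
```

Emit:
arm_command --steps '[{"translation": [0,0,-6],"rotation": [0,0,0],"claw": 44},{"translation": [0,0,-14],"rotation": [0,0,0],"claw": 44},{"translation": [0,0,-30],"rotation": [0,0,0],"claw": 44},{"translation": [0,0,-70],"rotation": [0,0,0],"claw": 44},{"translation": [0,0,-100],"rotation": [0,0,0],"claw": 44}]'

```text
clock: 6.0
tool_pos: [0.5839, 0.0657, 0.2028]
orientation: [179.9, -0.0, -80.7]
force: [0.5, 0.1, 1.1]
opening: 0.0439
gripper_force: 0.0
```

Emit:
arm_command --steps '[{"translation": [50,45,-40],"rotation": [0,0,0],"claw": 44},{"translation": [50,90,-40],"rotation": [0,0,0],"claw": 44},{"translation": [50,120,-40],"rotation": [0,0,0],"claw": 44},{"translation": [50,120,-40],"rotation": [0,0,0],"claw": 44}]'

```text
clock: 6.4
tool_pos: [0.4693, -0.0044, 0.2424]
orientation: [-180.0, 0.1, -80.8]
force: [2.2, -0.2, 0.8]
opening: 0.0442
gripper_force: 0.0
```

Run:
```python
from h import *
go([0,10,32])
s,d=ctrl.snapshot("side"); t,dt=ctrl.snapshot("top")
a=cv2.resize(s[180:340,300:460,::-1],(480,480)); b=cv2.resize(t[140:260,285:405+20,::-1],(320,274)); 
im=np.zeros((480,800,3),np.uint8); im[:,:480]=a; im[:274,480:]=b; cv2.imwrite("pics/f.png",im)
for n,dd in(("side",d),("top",dt)):
    Q=toplate(cloud(n,dd).reshape(-1,3)); Q=Q[dd.ravel()>0]
    m=(abs(Q[:,0]-30)<11)&(abs(Q[:,1])<50)&(abs(Q[:,2]-59)<8)
    m2=(abs(Q[:,0]+30)<10)&(Q[:,1]>-60)&(Q[:,1]<34)&(Q[:,2]>25)&(Q[:,2]<50)
    if m.any(): print(n,"tab",np.round(np.percentile(Q[m],[5,50,95],axis=0),1).tolist())
    print("catch z",np.median(Q[m2,2]),m2.sum())
```

```text
at [-123.5  -45.2  171.9] open 44.2 F [ 2.1 -0.5  0.8] t 6.4
shift [ -55.3 -123.4  140. ] rot [-0.    0.01 -0.02]
side tab [[20.2, 19.1, 52.1], [29.5, 21.3, 60.5], [39.4, 27.1, 63.9]]
catch z 43.56243510171108 524
catch z nan 0
  return _methods._mean(a, axis=axis, dtype=dtype,
  ret = ret.dtype.type(ret / rcount)
```

View pics/f.png

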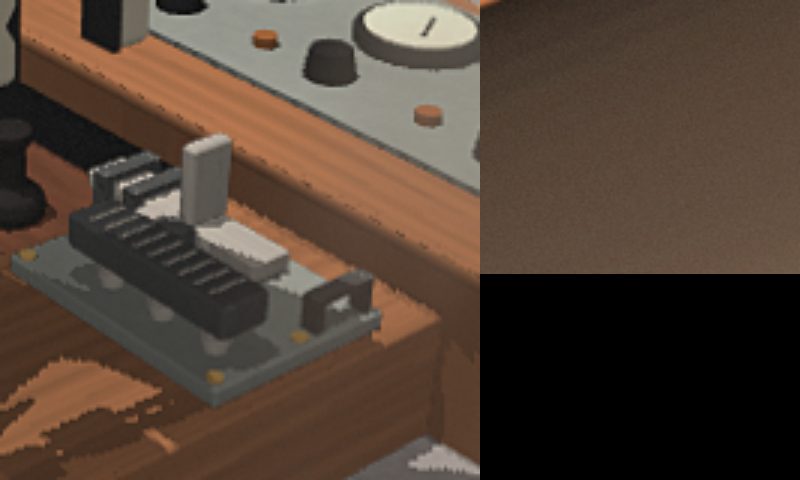

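The picture shows the bolt's end in the keeper (about 120, 180) and the tab forward (about 205, 185). The tab face is at y ≈ 19 mm, which means fully home. The catch is back up, with its top at 43.6 mm, and the gripper is clear.

```bash
python3 -c "
from h import *
print(ctrl.close_job())"
```

```text
the job is handed in; nothing more can be done
None
```

The drawer is bolted: the bolt is fully home in its keeper, the catch has sprung back up behind it, the arm is clear, and the job was handed in at about 6.5 s.

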